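# Peel a mixing tray off the clinging stack

## Robot

A 7-joint arm with a two-finger parallel gripper is mounted at the origin on the work surface. World frame = base frame: x ahead of the robot, y to its left, z up, the work surface at z = 0. Lengths are in m, angles in rad, forces in N, time in s.
With the tool pointing down it reaches from about 0.4 to 0.85 m from the base axis. Payload 6.9 kg.
Tool frame: the origin (TCP) lies on the mounting face of the last link; the fingertips stand 173 mm ahead of it and the grasp point (between the pads) lies 155 mm ahead of it; z points along the fingers, y is the line along which they close (so a half turn about z gives the same grasp; the last joint's range is limited). The gripper opens to 85 mm and grips with 20 to 120 N. Pads are 22 mm wide; open, the fingers measure 114 mm over their backs; the gripper's body (76 mm by 85 mm) begins 54 mm behind the grasp point. The pads swing forward as they close: fully open they stand 13 mm farther back than shut.
Start: joints at [1.268, 0.507, -0.238, 1.5, 0.126, 1.149, -0.155], TCP at [0.248, -0.574, 0.405] pointing down, gripper open.
Joint ranges: [-3.08, 3.08], [-0.24, 2.05], [-1.43, 1.35], [0, 2.5], [-1.52, 4.66], [0.17, 1.96], [-2.89, 2.89]. Speed limits (rad/s): [2.39, 2.39, 3.14, 3.14, 3.14, 3.14, 3.14].

## Interface

Orientations are given as a 3x3 rotation matrix whose columns are the frame's x, y, z axes.
In Python, from rig import * gives the robot as it stands.
- The arm moves only by the tool carry_out, never from a script. Its argument "rows" is a list that holds one entry, the list of rows, each a list of 7 numbers: the shift along the tool's x, y, z each as a share of 2 cm, from -1 to 1, then the turn, a rotation vector about the tool's x, y, z each as a share of 8 degrees, from -1 to 1, then the finger opening in mm, from 0 to 85.4. A call has 1 to 5 rows; each row shifts and turns the commanded pose from where the row before left it, along the tool's axes as they then stand; what a row does not reach is not made up. A row lasts 1/10 s, in which the tool goes at most 50 mm and 8.59 degrees, less where a joint would pass 70% of its speed; a pose out of reach is approached as far as the arm can. A call with a number of a shift or a turn outside -1 to 1 is refused whole. A call with a gripper value outside its range is refused whole. The fingers move at their own pace and stop on an object; the grip force is fixed at half the most. Time passes only in rows, so rows that do not move let the fingers close. It gives the time, the measured TCP pose, the force, the opening and the grip force at its end, in the units of the state.
- get_state(): the state, without advancing time (a new reading comes with each control period).
- grab_frame(name): name is "scene" or "top" or "wrist"; returns (picture, depth): 384x512x3 uint8, red, green, blue; 384x512 float32, m along the optical axis (not along the pixel's ray), 0 where there is no reading.
- camera_params(name): a dict with "K" (3x3 intrinsics, pixels), "extrinsics" (4x4, takes a point from camera to world coordinates). Camera axes: x right, y down, z forward; pixel columns grow to the right and rows downward; lengths in m; the calibration is good to about 2 mm. A picture is of the moment at which its call begins: read the wrist's pose just before it. camera_params takes no time and is no camera call; for the wrist camera it gives the pose at the moment of the call.
- finish_job(): hands the job in; it is judged then, once.
The state is a dict: "t": time; "joint_positions": joint angles; "qd": joint speeds; "joint_torque": joint torques, N m; "ee_pos": TCP position; "orientation": TCP orientation; "force": force on the tool from outside, world axes, zero at the start; "torque": the same for the moment, N m; "grip_width": opening from 0.0 (shut) to 1.0 (fully open); "grasp_force": force on a finger pad.
Only numpy, scipy, OpenCV 4.12 (cv2) and the standard library are available. Lean on these libraries where they do the work, as an engineer would, in place of code of your own. Each camera call takes 0.05 s, during which the arm holds its last target. There are 200 camera calls.

## Task

Take a fresh filler tray from the rack. First clear the mixing cup out of the top tray: nest it fully and upright into the same cup on the bench and let go. The trays cling: peel the top one off by raising its finned corner while the opposite corner still sits down, leaving the tray beneath seated, then hold it up about level over the middle of the white board, at least 10 cm clear above it, and finish while still holding it; leave the filler tin, sanding block and tape roll where they are.

Things in the scene. Friction and masses are not known exactly. Their poses are not given: they have to be found in the camera images.
- rack: Fixed dark steel rack, slab 186 x 246 x 6 mm, a post at each corner. Origin: underside centre, on the bench; y is the long side. Three posts end 32 mm above the bench; the one at the (-x, -y) corner, near the top tray's fin, ends 62 mm up with a lip that keeps that corner of the second tray down. The second tray's other corners lift if the top tray is pulled up level.
- second_tray: Loose grey tray (280 g, feet 6 mm above the bench) like the top one but with its fin at its (+x, -y) corner; must stay in the rack. Origin: centre of its feet's underside. Four sprung rubber grips 8 mm high on its floor squeeze the outer (y) sides of the top tray's feet, each holding its foot with about 1.5 N until lifted some 8 mm.
- top_tray: Loose grey tray, about 100 g, rim 152 x 212 mm (x, y), 50 mm high, walls 3 mm flared by 19 degrees, floor 113 x 173 mm with its top 20 mm above the origin, four feet 12 x 12 x 17 mm at x +-44, y +-70 mm. Origin: centre of the feet's underside, z up; nested in the second tray, origin 26 mm above the bench, axes parallel to that tray's and the rack's. Lifting fin at its (-x, -y) corner.
- fin (a point): Point on the upright fin at the top tray's (-x, -y) corner, at (-86, -121, 55) mm in its frame; axes as the tray's. The fin points along (-0.532, -0.847), is 10 mm thick, 36 mm of it outside the rim's corner (this point 18 mm out, mid thickness), from 44 to 65 mm above the tray's origin (70 to 91 mm above the bench). Pinch its two flat sides from above.
- far_foot (a point): Underside centre of the top tray's foot opposite the fin, at (44, 70, 0) mm in the tray's frame: about it the tray peels. Some 0.14 rad of peel frees the other three feet.
- tray_mid (a point): Middle of the top tray's inner floor, 20 mm above the tray's origin. Axes as the tray's.
- tray_cup: White plastic mixing cup (50 g) standing upright on the floor of the top tray (46 mm above the bench): round, 75 mm high, outside diameter 42 mm at the foot and 64 mm at the rim, wall 2.5 mm. Origin: centre of its underside, z up. Can be taken across the outside just below the rim.
- bench_cup: The same cup standing upright and loose on the bench; a cup pushed into it comes to rest about 31 mm higher than it, rim 106 mm above the bench. Origin: centre of its underside.
- board: Fixed white filler board lying on the bench, 170 x 250 x 12 mm (x, y, z) with a short grip tongue 40 mm wide at its -y end. Origin: centre of the main sheet's underside. A scraper lies on it (to be left alone, 14 mm high).
- filler_tin: Bystander: round metal filler tin, diameter 104, 95 mm high. Origin: underside centre.
- sanding_block: Bystander: black sanding block 70 x 120 x 30 mm. Origin: underside centre.
- tape_roll: Bystander: roll of masking tape lying flat, diameter 90, 25 mm high. Origin: underside centre.

How it is judged:
On the way, in this order (a step that is already met when the one before it is completed fails the run):
1. the cup from the top tray is nested upright in the bench cup and let go (horizontal distance between tray_cup and bench_cup below 0.006 m and z of tray_cup in the frame of bench_cup between 0.01 and 0.036 m and angle between tray_cup's own z axis and vertical below 0.12 rad and height (world z) of bench_cup below 0.006 m and contact force between the fingers and tray_cup below 0.05 N), for 0.2 s.
2. the finned corner of the top tray is raised at least 15 mm while the opposite foot is still within 8 mm of its seat (z of fin in the frame of second_tray above 0.09 m and z of far_foot in the frame of second_tray below 0.028 m), for 0.1 s.
At the end, for the whole second after the job is handed in: Top tray held still in the fingers within 0.5 rad of level, floor middle over 120 mm up and within 70 mm of the board's middle, far foot over 70 mm up, off the other tray; second tray seated (6 mm, 0.05 rad); cups nested: axes within 6 mm, rise 10-36 mm, tilt under 0.12 rad, on the bench (horizontal distance between tray_mid and board below 0.07 m and height (world z) of tray_mid above 0.12 m and height (world z) of far_foot above 0.07 m and angle between top_tray's own z axis and vertical below 0.5 rad and contact force between the fingers and top_tray above 0.5 N and contact force between top_tray and second_tray below 0.05 N and z of second_tray in the frame of rack below 0.012 m and angle between second_tray's own z axis and vertical below 0.05 rad and horizontal distance between tray_cup and bench_cup below 0.006 m and z of tray_cup in the frame of bench_cup between 0.01 and 0.036 m and angle between tray_cup's own z axis and vertical below 0.12 rad and height (world z) of bench_cup below 0.006 m and linear speed of top_tray below 0.05 m/s); the arm keeps its last pose, push and grip.
It fails at once if the second tray is pulled out of its seat (raised 10 mm or tilted 0.05 rad) (z of second_tray in the frame of rack above 0.016 m or angle between second_tray's own z axis and vertical above 0.05 rad).
It fails at once if a bystander is moved by over 40 mm (distance of any of filler_tin, sanding_block, tape_roll from where it was at the start of the episode above 0.04 m).
It also fails if it takes over 58 s, if anything falls off the work surface, if the arm or the gripper's body presses on something with over 40 N, if the wrist force passes 120 N, or if a joint passes its speed limit or range.

## Working session

There is one attempt and no reset: what is moved stays moved. The work goes in short steps, Python scripts to look and compute and a tool call to move; the robot and the scene stay as the last step left them, time stands still between calls to the robot, and variables do not carry over. Pictures are saved under pics/ and viewed, at most 11 in all, crops included, and the job is handed in when it is done.

Besides the shell and the picture viewer there is one more tool, called after "Emit:" as name(argument=value, ...), one argument or row to a line, values as JSON. carry_out: Moves the arm, as the interface text tells. Shift numbers are shares of 2 cm and turn numbers shares of 8 degrees, none past 1 either way. Its arguments: {"type":"object","properties":{"rows":{"type":"array","items":{"type":"array","items":{"type":"array","items":{"type":"number"}}}}},"required":["rows"]}

```bash
mkdir -p pics
cat > h.py <<'E'
from rig import *
import numpy as np, cv2
def snap(cam,fn):
    P=camera_params(cam); im,d=grab_frame(cam); np.savez('pics/'+fn+'.npz',im=im,d=d,K=P['K'],E=P['extrinsics'])
    cv2.imwrite('pics/'+fn+'.png',im[:,:,::-1]); return im,d,P
def cloud(fn):
    z=np.load('pics/'+fn+'.npz'); d=z['d'];K=z['K'];E=z['E']
    v,u=np.mgrid[:d.shape[0],:d.shape[1]]
    p=np.stack([(u-K[0,2])/K[0,0]*d,(v-K[1,2])/K[1,1]*d,d],-1)@E[:3,:3].T+E[:3,3]
    p[d==0]=np.nan
    return p,z['im']
E
python3 - <<'E'
from h import *
s=get_state(); print(s)
a,_,P=snap('scene','s0'); b,_,Q=snap('top','t0')
print(P,Q)
cv2.imwrite('pics/both.png',cv2.resize(np.vstack([b])[:,:,::-1],(800,600)))
E
```

```text
{'t': 0.0, 'joint_positions': array([ 1.2674844 ,  0.50834779, -0.23754511,  1.5011373 ,  0.12569862,
        1.14887003, -0.15481747]), 'qd': array([-1.42825895e-04,  5.08624598e-04,  1.29679126e-03, -1.38204907e-03,
       -5.13657290e-04, -2.00006612e-04,  6.89983372e-05]), 'joint_torque': array([-2.37092936e-04, -6.20596504e+01, -2.18684435e+00, -2.49658853e+01,
        1.27136533e-02,  1.18240574e-02, -8.71532478e-06]), 'ee_pos': array([ 0.24831819, -0.57334822,  0.40382236]), 'orientation': array([[ 9.17586774e-01,  3.97534896e-01, -7.20465418e-04],
       [ 3.97535548e-01, -9.17585346e-01,  1.61908407e-03],
       [-1.74460931e-05, -1.77206074e-03, -9.99998430e-01]]), 'force': array([0.42164375, 0.0105336 , 0.80471687]), 'torque': array([0.02806966, 0.01958844, 0.0049716 ]), 'grasp_force': 0.0, 'grip_width': 1.0011358555031722}
{'K': array([[472.99642695,   0.        , 250.98026865],
       [  0.        , 472.99642695, 186.31991455],
       [  0.        ,   0.        ,   1.        ]]), 'extrinsics': array([[-0.63463793,  0.4575225 , -0.6228225 ,  1.3751709 ],
       [ 0.7727168 ,  0.38816629, -0.5022307 ,  0.56833005],
       [ 0.01197685, -0.80000006, -0.59988037,  0.8303202 ],
       [ 0.        ,  0.        ,  0.        ,  1.        ]])} {'K': array([[387.50269729,   0.        , 249.86528344],
       [  0.        , 387.50269729, 192.9577051 ],
       [  0.        ,   0.        ,   1.        ]]), 'extrinsics': array([[ 0.00749176, -0.99412264,  0.10800026,  0.48698061],
       [-0.99952204, -0.0042052 ,  0.03062677, -0.05663191],
       [-0.0299926 , -0.10817809, -0.99367899,  1.24712144],
       [ 0.        ,  0.        ,  0.        ,  1.        ]])}
```

View pics/both.png

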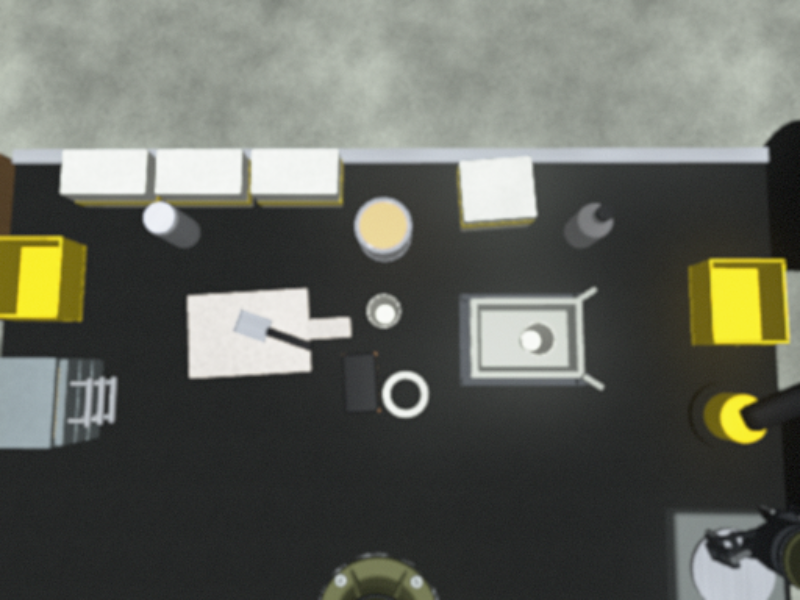

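View pics/s0.png

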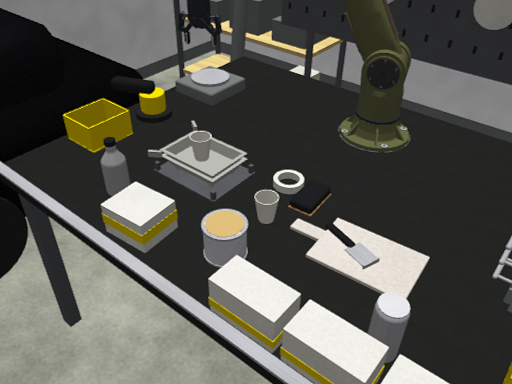

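The top view shows the rack and trays at about (530,338). The tray cup is at (536,340) and the bench cup at (384,310). The top tray's fin is at (592,382), the second tray's fin at (588,294), and the board at (250,333). Next I measure these from depth.

Run:
```python
from h import *
for fn in ('t0','s0'):
    p,im=cloud(fn)
    def sel(x0,x1,y0,y1,z0,z1):
        m=(p[...,0]>x0)&(p[...,0]<x1)&(p[...,1]>y0)&(p[...,1]<y1)&(p[...,2]>z0)&(p[...,2]<z1); return p[m]
    if fn=='t0':
        for n,(u,v) in dict(tray=(536,365),cup=(536,340),bcup=(384,310),board=(215,350),fin=(595,383),fin2=(590,293),tin=(384,225)).items():
            print(n,p[int(v*.64),int(u*.64)].round(3))
        c=p[int(340*.64),int(536*.64)]; b=p[int(310*.64),int(384*.64)]
    for n,q,zr in (('cup',c,(.108,.14)),('bcup',b,(.062,.09))):
        a=sel(q[0]-.06,q[0]+.06,q[1]-.06,q[1]+.06,*zr)
        if len(a)>5:
            (x,y),r=cv2.minEnclosingCircle(a[:,:2].astype(np.float32)); print(fn,n,len(a),x,y,r,a[:,2].mean(),a[:,2].max(), a[:,:2].min(0),a[:,:2].max(0))
    a=sel(c[0]-.13,c[0]+.13,c[1]-.17,c[1]+.17,.068,.084); 
    print(fn,'rim',len(a),cv2.minAreaRect(a[:,:2].astype(np.float32)), np.percentile(a[:,:2],[1,99],axis=0))
    w=sel(.3,.7,.08,.45,.008,.02); h=w[(w[:,1]>0.05)]
    print(fn,'board',len(w),cv2.minAreaRect(w[:,:2].astype(np.float32)))
# top-down orthophotos of both views around tray and cup at 1mm/px, colored by height
p,im=cloud('t0')
cv2.imwrite('pics/c1.png',cv2.resize(im[165:265,225:400,::-1],None,fx=4.5,fy=4.5,interpolation=cv2.INTER_CUBIC))
```

```text
tray [ 0.495 -0.306  0.044]
cup [ 0.544 -0.306  0.05 ]
bcup [ 0.606 -0.003 -0.   ]
board [0.52  0.343 0.012]
fin [ 0.461 -0.403  0.093]
fin2 [ 0.635 -0.406  0.069]
tin [ 0.762 -0.005  0.094]
t0 cup 100 0.5436830520629883 -0.2931303083896637 0.03176208212971687 0.11759048765106694 0.12457749524044948 [ 0.5120573  -0.32333551] [ 0.57286148 -0.26192627]
t0 bcup 92 0.5987295508384705 -0.005417440552264452 0.031546834856271744 0.07172837556806817 0.07840522391431715 [ 0.56837187 -0.03631657] [0.62970129 0.02479364]
t0 rim 1113 ((0.5523279905319214, -0.29430970549583435), (0.2410265952348709, 0.19507555663585663), 88.60717010498047) [[ 0.47352005 -0.40871814]
 [ 0.6377743  -0.17545541]]
t0 board 3763 ((0.49382323026657104, 0.23509696125984192), (0.3433345854282379, 0.3215648829936981), 4.009603977203369)
s0 cup 163 0.5452868938446045 -0.294508159160614 0.035893116146326065 0.11483453325035975 0.12313092199742848 [ 0.51436104 -0.32790564] [ 0.57848471 -0.25988041]
s0 bcup 205 0.5994700193405151 -0.005874610040336847 0.03475126251578331 0.0690246844761168 0.07749036821770439 [ 0.56505517 -0.03917692] [0.63322054 0.02519968]
s0 rim 734 ((0.552444577217102, -0.29523804783821106), (0.18485307693481445, 0.2436877191066742), 1.0471636056900024) [[ 0.47178619 -0.40907433]
 [ 0.64049845 -0.17669178]]
s0 board 4939 ((0.5601532459259033, 0.23916146159172058), (0.1758478730916977, 0.3204815983772278), 3.2727127075195312)
```

View pics/c1.png

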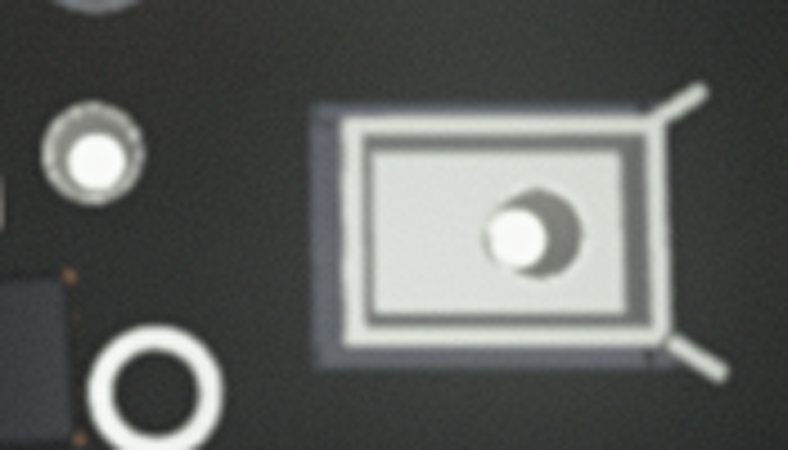

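The crop shows the tray rim corners at (342,115), (657,115), (668,345) and (342,345), with the fin tip at (727,375). The bench cup is at (93,153) and the tray cup rim at about (535,232). Next I work out the tray, fin and board positions and the first shift.

```bash
cat >> h.py <<'E'
from scipy.spatial.transform import Rotation as Ro
def ray(fn,u,v,z):
    q=np.load('pics/'+fn+'.npz');K=q['K'];E=q['E']
    d=E[:3,:3]@np.linalg.solve(K,[u,v,1.]); return E[:3,3]+d*(z-E[2,3])/d[2]
def Rdown(yaw): # tool y axis at world yaw, z down
    y=np.array([np.cos(yaw),np.sin(yaw),0]);z=np.array([0,0,-1.]);return np.stack([np.cross(y,z),y,z],1)
def go(pos,R):
    s=get_state();C=s['orientation']
    print('t',s['t'],'pos',s['ee_pos'].round(4),'F',s['force'].round(2),'w',s['grip_width'])
    print('shift(2cm units, tool now)',(C.T@(np.array(pos)-s['ee_pos'])/.02).round(2))
    print('turn(8deg units)',(np.degrees(Ro.from_matrix(C.T@R).as_rotvec())/8).round(2))
E
python3 - <<'E'
from h import *
for px in ((342,115),(657,115),(668,345),(342,345)): print('rim',ray('t0',225+px[0]/4.5,165+px[1]/4.5,.076).round(4))
print('fintip',ray('t0',225+727/4.5,165+375/4.5,.091).round(4))
b=[ray('t0',u*.64,v*.64,.012) for u,v in ((187,295),(308,289),(312,371),(189,379))]
print('board',np.round(b,3),np.mean(b,0))
for n,(u,v) in dict(cup=(535,232)).items(): print(n, ray('t0',225+u/4.5,165+v/4.5,.121))
go([.544,-.293,.36],Rdown(np.arctan2(-.532,.847)))
E
```

```text
rim [ 0.6222 -0.1756  0.076 ]
rim [ 0.6231 -0.3859  0.076 ]
rim [ 0.4702 -0.3891  0.076 ]
rim [ 0.4685 -0.1745  0.076 ]
fintip [ 0.4514 -0.4223  0.091 ]
board [[0.633 0.404 0.012]
 [0.646 0.152 0.012]
 [0.478 0.14  0.012]
 [0.46  0.392 0.012]] [0.55444468 0.27210654 0.012     ]
cup [ 0.54205891 -0.29375333  0.121     ]
t 0.1 pos [ 0.2483 -0.5734  0.4039] F [ 0.52 -0.01 -0.47] w 1.0029716665574422
shift(2cm units, tool now) [19.14 -6.98  2.21]
turn(8deg units) [-0.01 -0.   -4.31]
```

Emit:
carry_out(
  rows=[
    [[0.96,-0.35,0.1,0,0,0,85],[0.96,-0.35,0.1,0,0,0,85],[0.96,-0.35,0.1,0,0,0,85],[0.96,-0.35,0.1,0,0,0,85],[0.96,-0.35,0.1,0,0,0,85]],
  ],
)

```text
t: 0.6
ee_pos: [0.323, -0.5025, 0.3942]
orientation: [[0.918, 0.397, -0.001], [0.397, -0.918, 0.001], [-0.0, -0.001, -1.0]]
force: [-0.0, -0.5, 0.1]
grip_width: 0.994
grasp_force: 0.0
```

Emit:
carry_out(
  rows=[
    [[0.96,-0.35,0.1,0,0,0,85],[0.96,-0.35,0.1,0,0,0,85],[0.96,-0.35,0.1,0,0,0,85],[0.96,-0.35,0.1,0,0,0,85],[0.96,-0.35,0.1,0,0,0,85]],
  ],
)

```text
t: 1.1
ee_pos: [0.3972, -0.4323, 0.3842]
orientation: [[0.918, 0.397, -0.001], [0.397, -0.918, 0.001], [-0.0, -0.001, -1.0]]
force: [0.5, -0.1, -1.0]
grip_width: 0.997
grasp_force: 0.0
```

Emit:
carry_out(
  rows=[
    [[0.96,-0.35,0.1,0,0,0,85],[0.96,-0.35,0.1,0,0,0,85],[0.96,-0.35,0.1,0,0,0,85],[0.96,-0.35,0.1,0,0,0,85],[0.96,-0.35,0.1,0,0,0,85]],
  ],
)

```text
t: 1.6
ee_pos: [0.4714, -0.362, 0.3742]
orientation: [[0.918, 0.397, -0.001], [0.397, -0.918, 0.0], [-0.0, -0.001, -1.0]]
force: [-0.1, -0.7, -0.1]
grip_width: 0.998
grasp_force: 0.0
```

Emit:
carry_out(
  rows=[
    [[0.96,-0.35,0.1,0,0,0,85],[0.96,-0.35,0.1,0,0,0,85],[0.96,-0.35,0.1,0,0,0,85],[0.96,-0.35,0.1,0,0,0,85],[0.96,-0.35,0.1,0,0,0,85]],
  ],
)

```text
t: 2.1
ee_pos: [0.5456, -0.2918, 0.3642]
orientation: [[0.918, 0.397, -0.001], [0.397, -0.918, 0.0], [-0.001, -0.001, -1.0]]
force: [0.2, -0.3, 1.0]
grip_width: 0.993
grasp_force: 0.0
```

Emit:
carry_out(
  rows=[
    [[0,0,0,0,0,-0.86,85],[0,0,0,0,0,-0.86,85],[0,0,0,0,0,-0.86,85],[0,0,0,0,0,-0.86,85],[0,0,0,0,0,-0.87,85]],
  ],
)

```text
t: 2.6
ee_pos: [0.545, -0.2924, 0.3642]
orientation: [[0.527, 0.85, -0.001], [0.85, -0.527, 0.0], [-0.0, -0.001, -1.0]]
force: [0.2, -0.6, -1.0]
grip_width: 0.995
grasp_force: 0.0
```

Run:
```python
from h import *
a,_,P=snap('wrist','w0')
go([.543,-.2935,.268],Rdown(np.arctan2(-.532,.847)))
print(P)
p,im=cloud('w0')
m=(p[...,2]>.112)&(p[...,2]<.13)&(np.abs(p[...,0]-.544)<.06)&(np.abs(p[...,1]+.293)<.06)
a=p[m]
if len(a)>5: print(len(a),cv2.minEnclosingCircle(a[:,:2].astype(np.float32)),a[:,:2].min(0),a[:,:2].max(0))
```

```text
t 2.65 pos [ 0.5449 -0.2926  0.3642] F [-0.47 -0.43 -0.9 ] w 0.9937953117427331
shift(2cm units, tool now) [-0.09 -0.05  4.81]
turn(8deg units) [-0.01  0.    0.09]
{'K': array([[313.60243883,   0.        , 253.30652605],
       [  0.        , 313.60243883, 188.33911172],
       [  0.        ,   0.        ,   1.        ]]), 'extrinsics': array([[ 0.84962437, -0.5012699 , -0.1639113 ,  0.58755615],
       [-0.52738661, -0.80833454, -0.26164602, -0.22507623],
       [-0.00133989,  0.30874546, -0.95114376,  0.333267  ],
       [ 0.        ,  0.        ,  0.        ,  1.        ]])}
1568 ((0.5446757078170776, -0.29593417048454285), 0.032055582851171494) [ 0.51281387 -0.32752902] [ 0.57609612 -0.26420943]
```

View pics/w0.png

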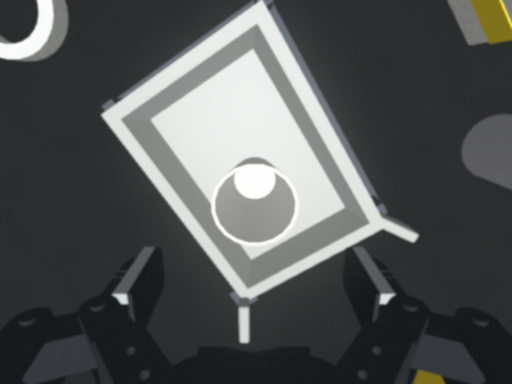

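The wrist view shows the cup rim at (255,204). Depth gives its centre as (0.5447, -0.296) with radius 32 mm, which matches. The fin lies at (244,320), in line with the tool's x axis. Descending to grip the cup.

Emit:
carry_out(
  rows=[
    [[-0.12,0.04,1,0,0,0,85],[0,0,1,0,0,0,85],[0,0,1,0,0,0,85],[0,0,1,0,0,0,85],[0,0,0.8,0,0,0,85]],
  ],
)

```text
t: 3.15
ee_pos: [0.5441, -0.2948, 0.2672]
orientation: [[0.534, 0.846, -0.001], [0.846, -0.534, 0.001], [-0.0, -0.002, -1.0]]
force: [0.3, 0.3, -0.5]
grip_width: 0.995
grasp_force: 0.0
```

Emit:
carry_out(
  rows=[
    [[0,0,0,0,0,0,50],[0,0,0,0,0,0,50],[0,0,0,0,0,0,50],[0,0,0,0,0,0,50],[0,0,0,0,0,0,50]],
  ],
)

```text
t: 3.65
ee_pos: [0.5446, -0.2949, 0.2693]
orientation: [[0.532, 0.847, 0.001], [0.847, -0.532, -0.001], [0.0, 0.001, -1.0]]
force: [0.0, -0.4, 0.4]
grip_width: 0.711
grasp_force: 64.7
```

Emit:
carry_out(
  rows=[
    [[0,0,0,0,0,0,50],[0,0,-0.2,0,0,0,50],[0,0,-0.5,0,0,0,50],[0,0,-1,0,0,0,50],[0,0,-1,0,0,0,50]],
  ],
)

```text
t: 4.15
ee_pos: [0.5445, -0.2948, 0.3239]
orientation: [[0.531, 0.847, -0.0], [0.847, -0.531, 0.0], [0.0, -0.0, -1.0]]
force: [0.9, 0.2, -0.8]
grip_width: 0.707
grasp_force: 64.9
```

Run:
```python
from h import *
a,_,P=snap('wrist','w1')
go([.599,-.0055,.34],Rdown(np.arctan2(-.532,.847)))
p,im=cloud('w1')
x,y,_=get_state()['ee_pos']
m=(p[...,2]>.10)&(p[...,2]<.25)&(np.hypot(p[...,0]-x,p[...,1]-y)<.06)
a=p[m]; print(len(a),a[:,2].max(),np.histogram(a[:,2],15))
```

```text
t 4.2 pos [ 0.5455 -0.2949  0.3276] F [ 1.17 -0.17  2.78] w 0.7144617610473798
shift(2cm units, tool now) [13.68 -5.42 -0.64]
turn(8deg units) [ 0.04 -0.    0.  ]
47165 0.24299109885634448 (array([1401,  831, 1088, 1355, 1690, 2160, 3091, 5436, 1381, 1446, 2030,
       7880, 4196, 8947, 4233]), array([0.10079707, 0.11027667, 0.11975627, 0.12923588, 0.13871548,
       0.14819508, 0.15767468, 0.16715428, 0.17663389, 0.18611349,
       0.19559309, 0.20507269, 0.21455229, 0.2240319 , 0.2335115 ,
       0.2429911 ]))
```

View pics/w1.png

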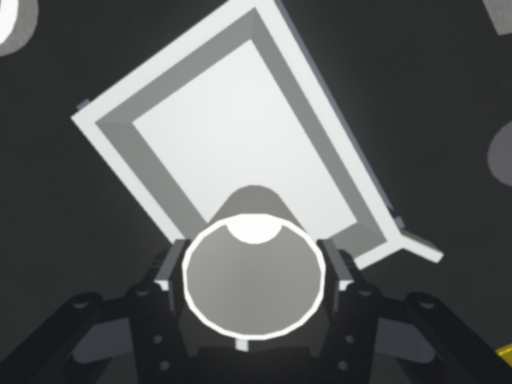

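The cup is held upright, with its rim centred at about (254,277) between the pads. Carrying it towards the bench cup.

Emit:
carry_out(
  rows=[
    [[0.6,-0.24,-0.2,0,0,0,50],[1,-0.4,-0.2,0,0,0,50],[1,-0.4,-0.2,0,0,0,50],[1,-0.4,-0.2,0,0,0,50],[1,-0.4,-0.1,0,0,0,50]],
  ],
)

```text
t: 4.7
ee_pos: [0.5622, -0.1953, 0.3406]
orientation: [[0.531, 0.848, -0.0], [0.848, -0.531, 0.001], [0.0, -0.001, -1.0]]
force: [0.7, -0.3, -0.0]
grip_width: 0.715
grasp_force: 64.9
```

Emit:
carry_out(
  rows=[
    [[1,-0.4,0,0,0,0,50],[1,-0.4,0,0,0,0,50],[1,-0.4,0,0,0,0,50],[0.5,-0.2,0,0,0,0,50],[0,0,0,0,0,0,50]],
  ],
)

```text
t: 5.2
ee_pos: [0.5759, -0.1207, 0.3406]
orientation: [[0.528, 0.849, -0.0], [0.849, -0.528, 0.001], [0.001, -0.001, -1.0]]
force: [0.2, 0.8, -0.5]
grip_width: 0.709
grasp_force: 64.9
```

Run:
```python
from h import *
s=get_state()
a,_,P=snap('wrist','w2')
go([.599,-.0055,.34],Rdown(np.arctan2(-.532,.847)))
p,im=cloud('w2'); C=s['orientation'];e=s['ee_pos']
m=(p[...,2]>.060)&(p[...,2]<.09)&(np.hypot(p[...,0]-.599,p[...,1]+.0055)<.06)
a=p[m]; print('bench',len(a),cv2.minEnclosingCircle(a[:,:2].astype(np.float32)),a[:,:2].min(0),a[:,:2].max(0),a[:,2].max())
q=(p-e)@C
g=(np.hypot(q[...,0],q[...,1])<.037)&(q[...,2]>.13)&(q[...,2]<.17)
b=q[g]; print('held rim (tool)',len(b),b.min(0),b.max(0)); 
r=b[b[:,2]<np.percentile(b[:,2],2)+.012]
print(np.histogram(b[:,2],12))
cv2.imwrite('pics/w2b.png',cv2.resize(im[:,:,::-1],(800,600)))
```

```text
t 5.25 pos [ 0.5757 -0.1225  0.3405] F [-0.51 -1.01 -0.78] w 0.7095185113075209
shift(2cm units, tool now) [ 5.58 -2.11  0.02]
turn(8deg units) [-0.    0.    0.02]
bench 2233 ((0.5991084575653076, -0.00740242563188076), 0.03196623921394348) [ 0.56751934 -0.03899327] [0.63041861 0.023757  ] 0.07697669829412021
held rim (tool) 11081 [-0.03250011 -0.03540577  0.13000783] [0.03119471 0.03538136 0.16999324]
(array([ 678,  358,  334,  307,  297, 2729, 1301, 1196, 1115, 1048,  920,
        798]), array([0.13000783, 0.13333995, 0.13667207, 0.14000418, 0.1433363 ,
       0.14666842, 0.15000053, 0.15333265, 0.15666477, 0.15999689,
       0.163329  , 0.16666112, 0.16999324]))
```

View pics/w2b.png

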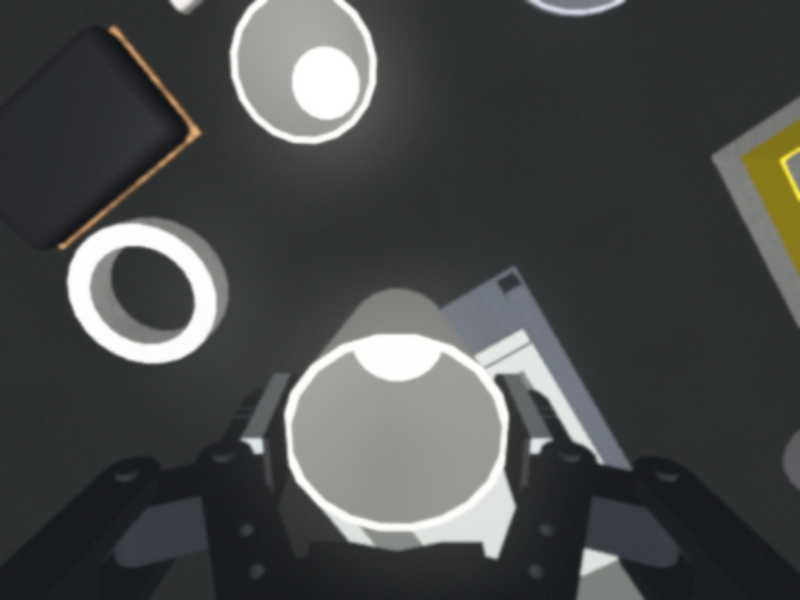

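The bench cup rim is at (304,65) in the wrist view, and depth gives (0.5991, -0.0074) at r 32 mm. The held cup is centred on the tool with its rim 147 mm ahead of the TCP.

Emit:
carry_out(
  rows=[
    [[1,-0.37,0,0,0,0,50],[1,-0.37,0,0,0,0,50],[1,-0.37,0,0,0,0,50],[1,-0.37,0,0,0,0,50],[1,-0.37,0,0,0,0,50]],
  ],
)

```text
t: 5.75
ee_pos: [0.5976, -0.0199, 0.3404]
orientation: [[0.534, 0.846, -0.0], [0.846, -0.534, -0.001], [-0.001, 0.0, -1.0]]
force: [0.2, 0.2, -0.4]
grip_width: 0.708
grasp_force: 64.9
```

Emit:
carry_out(
  rows=[
    [[0.53,-0.2,0,0,0,0,50],[0,0,0,0,0,0,50],[0,0,0,0,0,0,50]],
  ],
)

```text
t: 6.05
ee_pos: [0.5997, -0.0092, 0.3405]
orientation: [[0.532, 0.846, -0.0], [0.846, -0.532, -0.001], [-0.001, 0.0, -1.0]]
force: [-0.3, -0.1, -0.1]
grip_width: 0.707
grasp_force: 64.9
```

Run:
```python
from h import *
for i in range(3): 
    go([.5994,-.0069,.3],Rdown(np.arctan2(-.532,.847))); s=get_state(); a,_,P=snap('wrist','w3'); 
p,im=cloud('w3'); C=s['orientation'];e=s['ee_pos']; q=(p-e)@C
b=q[(np.hypot(q[...,0],q[...,1])<.034)&(abs(q[...,2]-.1485)<.003)]
print('held',len(b),cv2.minEnclosingCircle(b[:,:2].astype(np.float32)))
m=(p[...,2]>.060)&(p[...,2]<.09)&(np.hypot(p[...,0]-.599,p[...,1]+.0055)<.045)
a=p[m]; print('bench',len(a),a[:,:2].min(0),a[:,:2].max(0))
```

```text
t 6.05 pos [ 0.5997 -0.0092  0.3405] F [-0.31 -0.1  -0.08] w 0.7065037494232023
shift(2cm units, tool now) [ 0.09 -0.08  2.02]
turn(8deg units) [ 0.    0.01 -0.  ]
t 6.1 pos [ 0.5996 -0.0096  0.3405] F [-0.21 -0.26 -1.67] w 0.7104564386981865
shift(2cm units, tool now) [ 0.11 -0.08  2.02]
turn(8deg units) [ 0.    0.01 -0.01]
t 6.15 pos [ 0.5996 -0.0096  0.3405] F [-0.19  0.03 -0.52] w 0.711434206399821
shift(2cm units, tool now) [ 0.11 -0.08  2.03]
turn(8deg units) [ 0.    0.01 -0.01]
held 3321 ((0.000588896160479635, 9.627606050344184e-05), 0.033804964274168015)
bench 830 [ 0.56702279 -0.03236092] [0.63035828 0.02400699]
```

Emit:
carry_out(
  rows=[
    [[0.1,-0.08,0.7,0,0,0,50],[0,0,1,0,0,0,50],[0,0,0.8,0,0,0,50],[0,0,0.6,0,0,0,50],[0,0,0.5,0,0,0,50]],
  ],
)

```text
t: 6.7
ee_pos: [0.5994, -0.0059, 0.2679]
orientation: [[0.532, 0.847, -0.0], [0.847, -0.532, -0.0], [-0.0, -0.0, -1.0]]
force: [-0.4, -0.2, -0.2]
grip_width: 0.711
grasp_force: 64.9
```

Emit:
carry_out(
  rows=[
    [[0,0,0.25,0,0,0,50],[0,0,0.2,0,0,0,50],[0,0,0.1,0,0,0,50]],
  ],
)

```text
t: 7.0
ee_pos: [0.5996, -0.0052, 0.2577]
orientation: [[0.531, 0.847, 0.0], [0.847, -0.531, -0.0], [0.0, 0.0, -1.0]]
force: [-0.7, -0.4, 0.3]
grip_width: 0.71
grasp_force: 64.9
```

Emit:
carry_out(
  rows=[
    [[0,0,0.1,0,0,0,50],[0,0,0.1,0,0,0,50]],
  ],
)

```text
t: 7.2
ee_pos: [0.5995, -0.0052, 0.2541]
orientation: [[0.531, 0.847, 0.001], [0.847, -0.531, -0.0], [0.0, 0.001, -1.0]]
force: [-2.5, -1.1, 5.6]
grip_width: 0.709
grasp_force: 65.4
```

Emit:
carry_out(
  rows=[
    [[0,0,0.03,0,0,0,50],[0,0,0,0,0,0,66],[0,0,0,0,0,0,75],[0,0,0,0,0,0,85],[0,0,0,0,0,0,85]],
  ],
)

```text
t: 7.7
ee_pos: [0.5995, -0.0052, 0.2531]
orientation: [[0.531, 0.847, 0.0], [0.847, -0.531, 0.0], [0.0, 0.0, -1.0]]
force: [0.4, 0.3, -0.6]
grip_width: 0.998
grasp_force: 0.0
```

Emit:
carry_out(
  rows=[
    [[0,0,-0.3,0,0,0,85],[0,0,-0.7,0,0,0,85],[0,0,-1,0,0,0,85],[0,0,-1,0,0,0,85],[0,0,-1,0,0,0,85]],
  ],
)

```text
t: 8.2
ee_pos: [0.5995, -0.005, 0.3352]
orientation: [[0.531, 0.847, 0.001], [0.847, -0.531, 0.0], [0.001, 0.001, -1.0]]
force: [0.3, 0.2, 0.4]
grip_width: 0.994
grasp_force: 0.0
```

Run:
```python
from h import *
a,_,P=snap('wrist','w4'); snap('top','t4')
p,im=cloud('w4')
near=np.hypot(p[...,0]-.599,p[...,1]+.007)<.05
for lo,hi in ((.1,.112),(.066,.08)):
    a=p[near&(p[...,2]>lo)&(p[...,2]<hi)]
    print(lo,len(a),cv2.minEnclosingCircle(a[:,:2].astype(np.float32)) if len(a)>4 else 0)
rim=p[near&(p[...,2]>.098)&(p[...,2]<.12)]
top=rim[rim[:,2]>.103]; A=np.c_[top[:,:2]-top[:,:2].mean(0),np.ones(len(top))]
print('max z',rim[:,2].max(),'plane',np.linalg.lstsq(A,top[:,2],rcond=None)[0])
cv2.imwrite('pics/w4b.png',cv2.resize(im[:,:,::-1],(800,600)))
go([.46,-.402,.3],Rdown(np.arctan2(-.532,.847)))
```

```text
0.1 1462 ((0.599760115146637, -0.006654147058725357), 0.03209403157234192)
0.066 1255 ((0.6027712821960449, -0.002924625063315034), 0.030722174793481827)
max z 0.10731371285212163 plane [0.0094208  0.00705896 0.10528454]
t 8.3 pos [ 0.6003 -0.0048  0.3371] F [0.88 0.19 0.46] w 0.9914230765250203
shift(2cm units, tool now) [-20.56   4.61   1.81]
turn(8deg units) [ 0.04 -0.02  0.  ]
```

View pics/w4b.png

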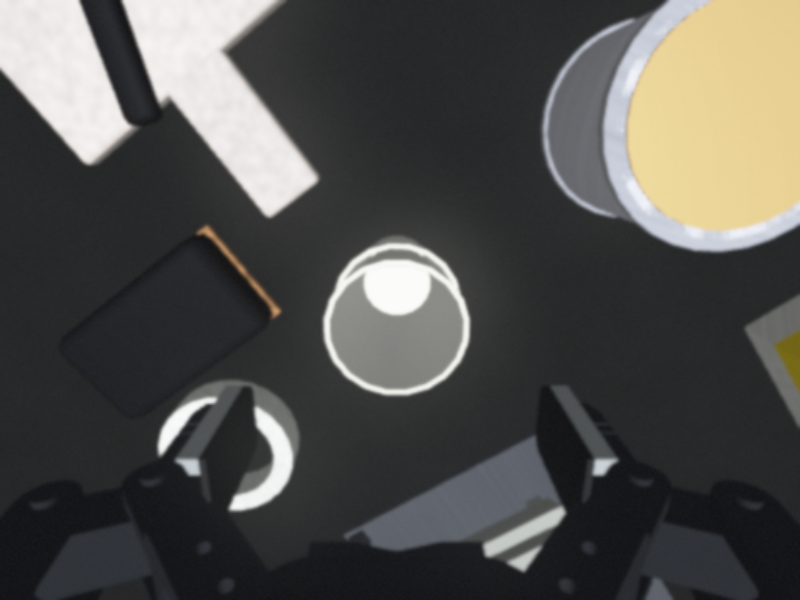

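The cups are nested and upright: upper rim at (397,327), depth 106 mm and level, with the two rims concentric. Moving to the fin.

Emit:
carry_out(
  rows=[
    [[-0.98,0.22,0,0,0,0,85],[-0.98,0.22,0,0,0,0,70],[-0.98,0.22,0,0,0,0,60],[-0.98,0.22,0,0,0,0,50],[-0.98,0.22,0,0,0,0,40]],
  ],
)

```text
t: 8.8
ee_pos: [0.5656, -0.1006, 0.3332]
orientation: [[0.531, 0.847, -0.0], [0.847, -0.531, 0.0], [0.0, -0.0, -1.0]]
force: [0.4, 0.3, 0.8]
grip_width: 0.474
grasp_force: 0.0
```

Emit:
carry_out(
  rows=[
    [[-0.98,0.22,0,0,0,0,40],[-0.98,0.22,0,0,0,0,40],[-0.98,0.22,0,0,0,0,40],[-0.98,0.22,0,0,0,0,40],[-0.98,0.22,0,0,0,0,40]],
  ],
)

```text
t: 9.3
ee_pos: [0.5321, -0.1953, 0.3332]
orientation: [[0.531, 0.847, -0.0], [0.847, -0.531, 0.0], [-0.0, -0.0, -1.0]]
force: [-0.2, -0.2, -0.7]
grip_width: 0.471
grasp_force: 0.0
```

Emit:
carry_out(
  rows=[
    [[-0.98,0.22,0,0,0,0,40],[-0.98,0.22,0,0,0,0,40],[-0.98,0.22,0,0,0,0,40],[-0.98,0.22,0,0,0,0,40],[-0.98,0.22,0.2,0,0,0,40]],
  ],
)

```text
t: 9.8
ee_pos: [0.4989, -0.29, 0.3296]
orientation: [[0.531, 0.847, 0.001], [0.847, -0.531, -0.0], [0.0, 0.001, -1.0]]
force: [0.3, 0.9, 0.8]
grip_width: 0.467
grasp_force: 0.0
```

Emit:
carry_out(
  rows=[
    [[-0.98,0.22,0.2,0,0,0,40],[-0.98,0.22,0.2,0,0,0,40],[-0.98,0.22,0.2,0,0,0,40],[-0.98,0.22,0,0,0,0,40],[-0.98,0.22,0,0,0,0,40]],
  ],
)

```text
t: 10.3
ee_pos: [0.4653, -0.3846, 0.3169]
orientation: [[0.531, 0.847, -0.0], [0.847, -0.531, 0.0], [0.0, -0.0, -1.0]]
force: [-0.6, -0.5, 0.4]
grip_width: 0.469
grasp_force: 0.0
```

Emit:
carry_out(
  rows=[
    [[-0.5,0,0,0,0,0,40],[0,0,0,0,0,0,40]],
  ],
)

```text
t: 10.5
ee_pos: [0.4593, -0.3937, 0.3169]
orientation: [[0.534, 0.846, -0.001], [0.846, -0.534, -0.0], [-0.001, -0.001, -1.0]]
force: [-0.2, -1.1, -0.1]
grip_width: 0.466
grasp_force: 0.0
```

Run:
```python
from h import *
s=get_state();a,_,P=snap('wrist','w5')
p,im=cloud('w5')
go([.46,-.402,.3],Rdown(np.arctan2(-.532,.847)))
a=p[(p[...,2]>.082)&(p[...,2]<.097)&(np.hypot(p[...,0]-.46,p[...,1]+.402)<.05)]
print('fin top',len(a),a.mean(0),cv2.minAreaRect(a[:,:2].astype(np.float32)))
c=a[:,:2].mean(0);U,S,V=np.linalg.svd(a[:,:2]-c,full_matrices=False);t=(a[:,:2]-c)@V[0]
print('dir',V[0],'ends',c+V[0]*t.min(),c+V[0]*t.max())
cv2.imwrite('pics/w5b.png',cv2.resize(im[:,:,::-1],(800,600)))
```

```text
t 10.55 pos [ 0.4601 -0.3924  0.317 ] F [0.85 0.42 0.66] w 0.46789361916031275
shift(2cm units, tool now) [-0.41  0.25  0.85]
turn(8deg units) [-0. -0. -0.]
fin top 892 [ 0.46682719 -0.40137226  0.09020895] ((0.46611487865448, -0.4029296040534973), (0.04217483475804329, 0.010034386068582535), 58.058074951171875)
dir [-0.52585469 -0.85057442] ends [ 0.47702471 -0.38487769] [ 0.45485015 -0.42074521]
```

View pics/w5b.png

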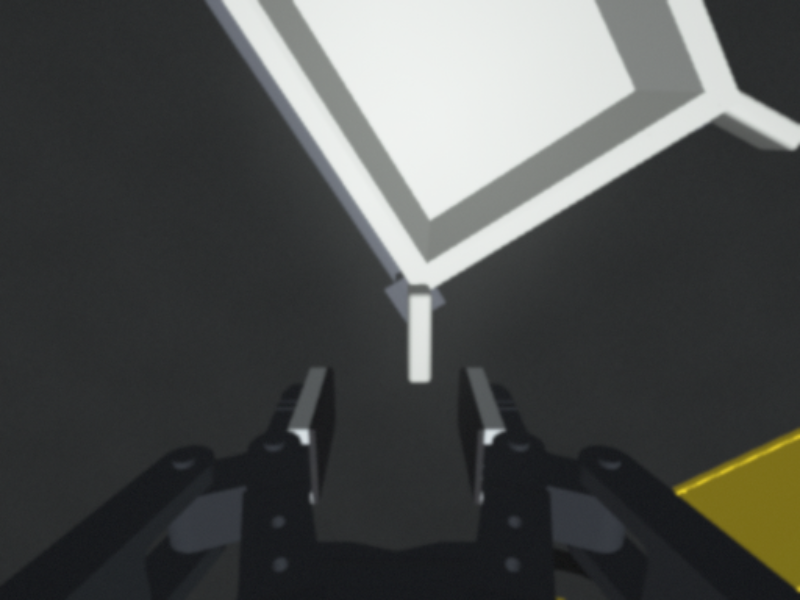

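The fin's top face spans (420,290) to (420,382), with its outer end at (0.455,-0.421, 0.090). The lipped post is at (410,300), below the fin's inner end. The fin sits 10 mm off the finger centreline, so I correct sideways first and then descend.

Emit:
carry_out(
  rows=[
    [[-0.54,0.53,0,0,0,0,40],[0,0,0.8,0,0,0,40],[0,0,0.8,0,0,0,40],[0,0,0,0,0,0,40]],
  ],
)

```text
t: 10.95
ee_pos: [0.4638, -0.4055, 0.2833]
orientation: [[0.53, 0.848, -0.002], [0.848, -0.53, 0.003], [0.001, -0.004, -1.0]]
force: [-0.8, 0.8, 0.4]
grip_width: 0.468
grasp_force: 0.0
```

Run:
```python
from h import *
s=get_state();a,_,P=snap('wrist','w6')
p,im=cloud('w6')
go([.4633,-.4071,.241],Rdown(np.arctan2(-.532,.847)))
q=(p-s['ee_pos'])@s['orientation']
a=p[(p[...,2]>.084)&(p[...,2]<.097)&(np.hypot(p[...,0]-.464,p[...,1]+.405)<.03)]
b=(a-s['ee_pos'])@s['orientation']
print('fin in tool',len(b),np.percentile(b,[1,50,99],axis=0).round(4))
```

```text
t 11.0 pos [ 0.4641 -0.4058  0.2845] F [ 0.53 -0.17  0.13] w 0.4665806833239931
shift(2cm units, tool now) [-0.08  0.01  2.18]
turn(8deg units) [-0.01 -0.01  0.02]
fin in tool 1218 [[-0.0168 -0.0035  0.1913]
 [ 0.0053  0.0015  0.1928]
 [ 0.0238  0.0062  0.1981]]
```

Emit:
carry_out(
  rows=[
    [[-0.06,0.06,0.8,0,0,0,40],[0,0,0.8,0,0,0,40],[0,0,0.5,0,0,0,40],[0,0,0.05,0,0,0,40],[0,0,0,0,0,0,30]],
  ],
)

```text
t: 11.5
ee_pos: [0.4644, -0.4087, 0.2426]
orientation: [[0.531, 0.847, 0.0], [0.847, -0.531, -0.0], [0.0, 0.0, -1.0]]
force: [-0.3, 0.6, 0.1]
grip_width: 0.354
grasp_force: 0.0
```

Emit:
carry_out(
  rows=[
    [[0,0,0,0,0,0,18],[0,0,0,0,0,0,12],[0,0,0,0,0,0,4],[0,0,0,0,0,0,0],[0,0,0,0,0,0,0]],
  ],
)

```text
t: 12.0
ee_pos: [0.464, -0.4089, 0.2427]
orientation: [[0.531, 0.847, 0.0], [0.847, -0.531, -0.0], [-0.0, 0.0, -1.0]]
force: [-1.6, 1.0, 6.3]
grip_width: 0.101
grasp_force: 59.8
```

Run:
```python
from h import *
s=get_state(); go([.46,-.4,.241],Rdown(np.arctan2(-.532,.847)))
# arc: rotate about far foot, axis so fin rises
C=s['orientation'];e=s['ee_pos']
ff=np.array([.5505+.044-.0,-.284+.070,.026]) # tray centre from fin measure
d=e-ff; d[2]=0; d/=np.linalg.norm(d)
ax=np.cross(d,[0,0,1]); 
for th in (0.035,):
    Rw=Ro.from_rotvec(ax*th)
    e2=ff+Rw.apply(e-ff); print('de',e2-e,'up?')
    print('tool shift per .035',C.T@(e2-e)/.02,'turn',np.degrees(C.T@ax*th)/8)
```

```text
t 12.0 pos [ 0.464  -0.4089  0.2427] F [-1.55  1.03  6.27] w 0.10092520665840501
shift(2cm units, tool now) [ 0.27 -0.4   0.09]
turn(8deg units) [0.   0.   0.01]
de [0.00430127 0.00642045 0.00807511] up?
tool shift per .035 [ 0.38611403  0.01176792 -0.40386112] turn [ 7.56043799e-03 -2.50554984e-01 -7.25969262e-05]
```

Emit:
carry_out(
  rows=[
    [[0.19,0.01,-0.2,0,-0.125,0,0],[0.19,0.01,-0.2,0,-0.125,0,0],[0.19,0.01,-0.2,0,-0.125,0,0],[0.19,0.01,-0.2,0,-0.125,0,0],[0.19,0.01,-0.2,0,-0.125,0,0]],
  ],
)

```text
t: 12.5
ee_pos: [0.4755, -0.3927, 0.2621]
orientation: [[0.529, 0.847, -0.047], [0.844, -0.531, -0.076], [-0.089, 0.001, -0.996]]
force: [-2.8, -2.2, 2.0]
grip_width: 0.102
grasp_force: 59.2
```

Emit:
carry_out(
  rows=[
    [[0.19,0.01,-0.2,0,-0.125,0,0],[0.19,0.01,-0.2,0,-0.125,0,0],[0.19,0.01,-0.2,0,-0.125,0,0],[0.19,0.01,-0.2,0,-0.125,0,0],[0,0,0,0,0,0,0]],
  ],
)

```text
t: 13.0
ee_pos: [0.486, -0.378, 0.2763]
orientation: [[0.524, 0.848, -0.082], [0.837, -0.53, -0.134], [-0.157, 0.002, -0.988]]
force: [-1.7, -1.8, 2.6]
grip_width: 0.1
grasp_force: 59.1
```

Run:
```python
from h import *
s=get_state(); go([.46,-.4,.241],Rdown(np.arctan2(-.532,.847)))
a,_,P=snap('scene','s7')
cv2.imwrite('pics/s7b.png',cv2.resize(a[110:220,130:280,::-1],None,fx=5,fy=5,interpolation=cv2.INTER_CUBIC))
```

```text
t 13.0 pos [ 0.486  -0.378   0.2763] F [-1.7  -1.83  2.57] w 0.09995997300694942
shift(2cm units, tool now) [-1.33 -0.52  2.  ]
turn(8deg units) [0.01 1.13 0.01]
```

View pics/s7b.png

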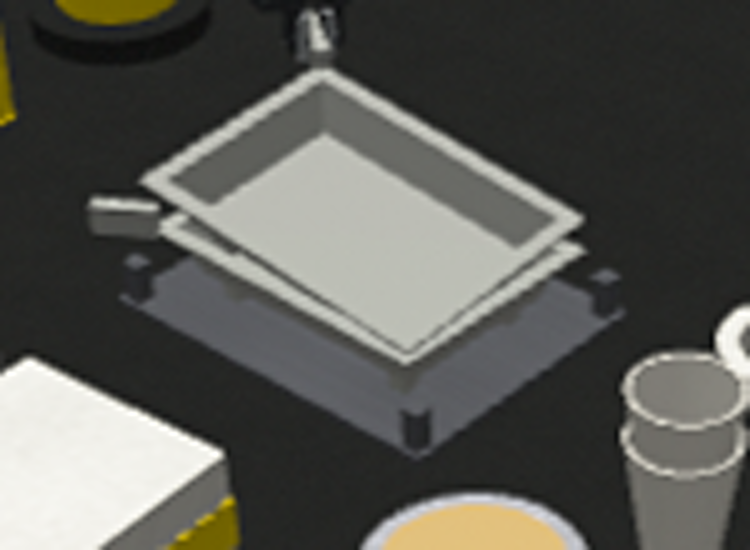

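The top tray's finned corner, at (320,75), is clearly raised. Its opposite corner, at (405,355), is still down in the second tray, which is seated flat. I peel a bit more, then lift quickly with a small pull towards the fin.

Emit:
carry_out(
  rows=[
    [[0.19,0.01,-0.2,0,-0.125,0,0],[0.19,0.01,-0.2,0,-0.125,0,0],[0.17,0.01,-0.2,0,-0.125,0,0],[-0.02,0,0,0,0,0,0],[0,0,0,0,0,0,0]],
  ],
)

```text
t: 13.55
ee_pos: [0.4923, -0.3683, 0.2857]
orientation: [[0.519, 0.847, -0.11], [0.829, -0.531, -0.176], [-0.208, 0.0, -0.978]]
force: [-1.3, -1.1, 1.7]
grip_width: 0.105
grasp_force: 59.2
```

Emit:
carry_out(
  rows=[
    [[-0.33,0,-0.85,0,0,0,0],[-0.22,0,-0.97,0,0,0,0],[-0.2,0,-0.97,0,0,0,0],[-0.2,0,-0.97,0,0,0,0],[-0.2,0,-0.97,0,0,0,0]],
  ],
)

```text
t: 14.05
ee_pos: [0.4906, -0.3706, 0.3829]
orientation: [[0.519, 0.847, -0.111], [0.829, -0.531, -0.175], [-0.207, -0.001, -0.978]]
force: [1.0, -0.4, -0.6]
grip_width: 0.098
grasp_force: 58.7
```

Run:
```python
from h import *
s=get_state(); go([.464,-.395,.42],Rdown(np.arctan2(-.532,.847)))
a,_,P=snap('scene','s8')
cv2.imwrite('pics/s8b.png',cv2.resize(a[80:220,120:290,::-1],None,fx=4,fy=4,interpolation=cv2.INTER_CUBIC))
```

```text
t 14.05 pos [ 0.4906 -0.3706  0.3829] F [ 1.03 -0.44 -0.58] w 0.09799678551314826
shift(2cm units, tool now) [-2.09 -0.48 -1.45]
turn(8deg units) [-0.01  1.49  0.01]
```

View pics/s8b.png

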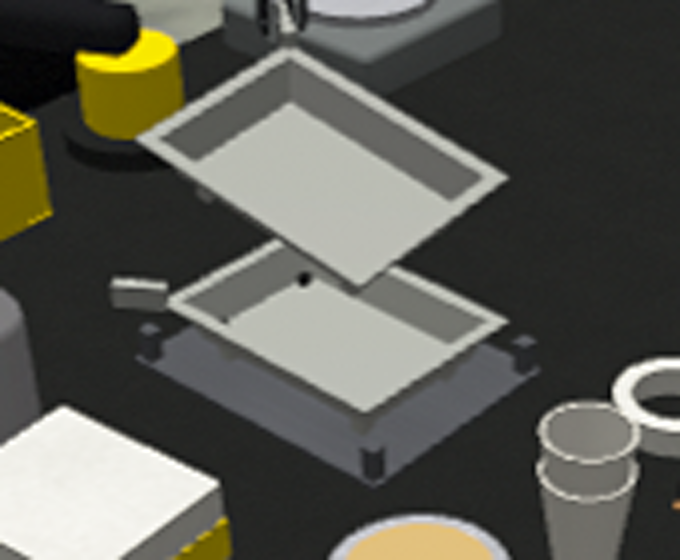

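The top tray is free in the air with its rim at (290,55) to (360,280). The second tray sits flat in the rack and the nested cups are untouched at (588,440). I level the tray and raise it a little.

Emit:
carry_out(
  rows=[
    [[-0.15,0,-0.5,0,0.3,0,0],[-0.1,0,-0.5,0,0.3,0,0],[-0.1,0,-0.4,0,0.3,0,0],[0,0,0,0,0.3,0,0],[0,0,0,0,0.29,0,0]],
  ],
)

```text
t: 14.6
ee_pos: [0.4895, -0.3726, 0.4111]
orientation: [[0.531, 0.847, 0.0], [0.847, -0.531, 0.001], [0.001, -0.001, -1.0]]
force: [0.5, 0.4, -0.4]
grip_width: 0.102
grasp_force: 58.7
```

Run:
```python
from h import *
go([.468,.150,.41],Rdown(np.arctan2(-.532,.847)))
```

```text
t 14.6 pos [ 0.4895 -0.3726  0.4111] F [ 0.45  0.35 -0.36] w 0.1017348711637838
shift(2cm units, tool now) [ 21.57 -14.79   0.08]
turn(8deg units) [-0.   -0.01  0.01]
```

Emit:
carry_out(
  rows=[
    [[0.2,-0.14,0,0,0,0,0],[0.4,-0.28,0,0,0,0,0],[0.6,-0.41,0,0,0,0,0],[0.8,-0.55,0,0,0,0,0],[0.8,-0.55,0,0,0,0,0]],
  ],
)

```text
t: 15.1
ee_pos: [0.4867, -0.3024, 0.4115]
orientation: [[0.53, 0.848, -0.001], [0.848, -0.53, -0.001], [-0.001, -0.0, -1.0]]
force: [0.8, -0.1, -1.0]
grip_width: 0.103
grasp_force: 58.7
```

Emit:
carry_out(
  rows=[
    [[0.8,-0.55,0,0,0,0,0],[0.8,-0.55,0,0,0,0,0],[0.8,-0.55,0,0,0,0,0],[0.8,-0.55,0,0,0,0,0],[0.8,-0.55,0,0,0,0,0]],
  ],
)

```text
t: 15.6
ee_pos: [0.4823, -0.2059, 0.4116]
orientation: [[0.531, 0.847, -0.001], [0.847, -0.531, -0.001], [-0.001, 0.0, -1.0]]
force: [0.2, 0.5, -0.6]
grip_width: 0.106
grasp_force: 58.7
```

Emit:
carry_out(
  rows=[
    [[0.8,-0.55,0,0,0,0,0],[0.8,-0.55,0,0,0,0,0],[0.8,-0.55,0,0,0,0,0],[0.8,-0.55,0,0,0,0,0],[0.8,-0.55,0,0,0,0,0]],
  ],
)

```text
t: 16.1
ee_pos: [0.4779, -0.109, 0.4115]
orientation: [[0.531, 0.847, -0.001], [0.847, -0.531, -0.001], [-0.001, 0.0, -1.0]]
force: [0.3, -0.5, -1.5]
grip_width: 0.1
grasp_force: 58.7
```

Emit:
carry_out(
  rows=[
    [[0.8,-0.55,0,0,0,0,0],[0.8,-0.55,0,0,0,0,0],[0.8,-0.55,0,0,0,0,0],[0.8,-0.55,0,0,0,0,0],[0.8,-0.55,0,0,0,0,0]],
  ],
)

```text
t: 16.6
ee_pos: [0.4737, -0.0121, 0.4114]
orientation: [[0.531, 0.847, -0.001], [0.847, -0.531, -0.001], [-0.001, 0.0, -1.0]]
force: [-0.4, -0.2, -1.3]
grip_width: 0.105
grasp_force: 58.7
```

Emit:
carry_out(
  rows=[
    [[0.8,-0.55,0,0,0,0,0],[0.8,-0.55,0,0,0,0,0],[0.8,-0.55,0,0,0,0,0],[0.8,-0.55,0,0,0,0,0],[0.8,-0.55,0,0,0,0,0]],
  ],
)

```text
t: 17.1
ee_pos: [0.4694, 0.0847, 0.4113]
orientation: [[0.531, 0.847, -0.001], [0.847, -0.531, -0.001], [-0.002, 0.0, -1.0]]
force: [-0.4, -0.3, -1.8]
grip_width: 0.104
grasp_force: 58.7
```

Emit:
carry_out(
  rows=[
    [[0.8,-0.55,0,0,0,0,0],[0.8,-0.55,0,0,0,0,0],[0.6,-0.41,0,0,0,0,0],[0.3,-0.2,0,0,0,0,0],[0,0,0,0,0,0,0]],
  ],
)

```text
t: 17.6
ee_pos: [0.4672, 0.1449, 0.4112]
orientation: [[0.529, 0.848, -0.001], [0.848, -0.529, -0.001], [-0.001, -0.0, -1.0]]
force: [-0.6, -0.3, -0.5]
grip_width: 0.107
grasp_force: 58.8
```

Run:
```python
from h import *
go([.468,.150,.41],Rdown(np.arctan2(-.532,.847)))
snap('top','t9'); snap('scene','s9')
p,im=cloud('t9')
m=(p[...,2]>.15)&(p[...,2]<.3)&(p[...,0]>.42)&(p[...,0]<.72)&(p[...,1]>.15)&(p[...,1]<.45)
a=p[m]; print(len(a),a.min(0),a.max(0),cv2.minAreaRect(a[:,:2].astype(np.float32)))
f=a[np.hypot(a[:,0]-.554,a[:,1]-.272)<.03]; print('floor',f.mean(0))
f=a[np.hypot(a[:,0]-.554,a[:,1]-.272)<.05];A=np.c_[f[:,:2]-f[:,:2].mean(0),np.ones(len(f))];print('slope',np.linalg.lstsq(A,f[:,2],rcond=None)[0])
z=np.load('pics/s9.npz')['im']; cv2.imwrite('pics/s9b.png',cv2.resize(z[:,:,::-1],(800,600)))
```

```text
t 17.6 pos [0.4672 0.1449 0.4112] F [-0.65 -0.27 -0.55] w 0.10730570179407986
shift(2cm units, tool now) [ 0.24 -0.1   0.06]
turn(8deg units) [-0.    0.01  0.02]
3472 [0.4789351  0.164235   0.20697727] [0.62997271 0.37818384 0.2492326 ] ((0.5549429059028625, 0.27117621898651123), (0.15034201741218567, 0.21387946605682373), 0.4646681547164917)
floor [0.55982296 0.27628081 0.21384655]
slope [-0.00086827 -0.00169615  0.21377283]
```

View pics/s9b.png

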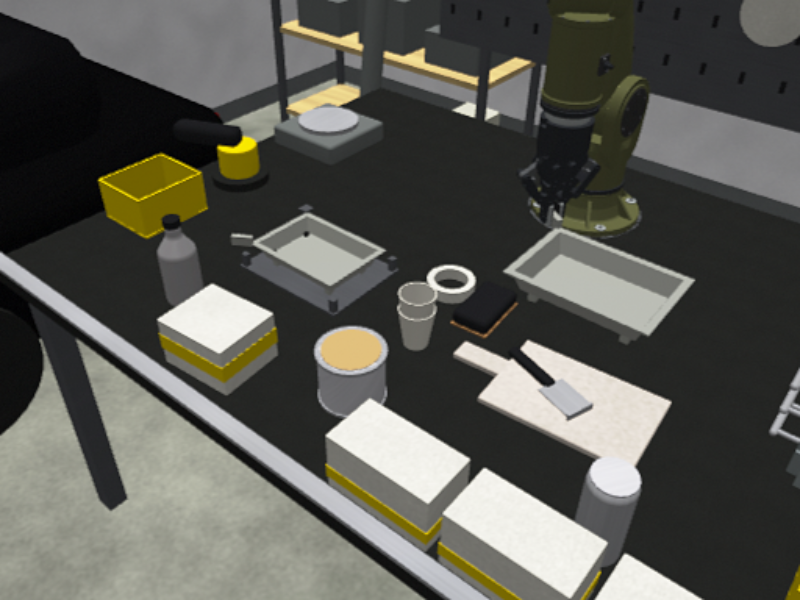

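The tray is level, with its floor at 214 mm and centred at (0.555,0.271) against the board's (0.554,0.272). In the scene view the cups are still nested at (416,310) and the second tray is seated at (318,250). One row to settle, then I hand it in.

Emit:
carry_out(
  rows=[
    [[0,0,0,0,0,0,0],[0,0,0,0,0,0,0],[0,0,0,0,0,0,0]],
  ],
)

```text
t: 18.0
ee_pos: [0.4679, 0.1431, 0.4111]
orientation: [[0.532, 0.847, -0.001], [0.847, -0.532, -0.001], [-0.002, 0.0, -1.0]]
force: [0.4, -1.1, -0.9]
grip_width: 0.102
grasp_force: 58.8
```

```bash
python3 -c "
from rig import *
print(finish_job())"
```

```text
the job is handed in; nothing more can be done
None
```

I handed the job in at about 18 s with no verdict returned: by the last images and depth, the cup is nested upright in the bench cup, the second tray is still seated, and the gripper holds the top tray level, floor about 21 cm above the bench and centred over the board.

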